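# Fetch the sharpening stone from behind the bench clutter

## Robot

A 6-joint arm with a two-finger parallel gripper is mounted at the origin on the work surface. World frame = base frame: x ahead of the robot, y to its left, z up, the work surface at z = 0. Lengths are in mm, angles in rad, forces in N, time in s.
With the tool pointing down it reaches from about 275 to 825 mm from the base axis. Payload 4.9 kg.
Tool frame: the origin (TCP) lies at the very end of the fingers, on their centre line; the grasp point (between the pads) lies 19 mm behind it; z points along the fingers, y is the direction in which the jaws open and shut (so a half turn about z gives the same grasp; the last joint's range is limited). The gripper opens to 85 mm and grips with 20 to 120 N. Pads are 22 mm wide; open, the fingers measure 114 mm over their backs; the gripper's body (76 mm by 85 mm) begins 54 mm behind the grasp point. The pads swing forward as they close: fully open they stand 13 mm farther back than shut.
Start: joints at [-1.342, 0.326, -0.193, 1.052, 0, 1.437], TCP at [195.204, -514.212, 231.281] pointing down, gripper open.
Joint ranges: [-2.65, 2.65], [-0.97, 1.79], [-1.3, 1.35], [-1.93, 2.1], [-1.47, 1.37], [-3.14, 3.14]. Speed limits (rad/s): [2.57, 2.57, 3.14, 3.14, 3.14, 3.14].

## Interface

Orientations are given as [roll, pitch, yaw] about the fixed x, y, z axes, in that order (R = Rz(yaw) Ry(pitch) Rx(roll)).
In Python, from bench import bot, solve_ik, imaging gives the robot as it stands. Calls block until the motion is done:
- bot.move_ptp(position, orientation): joint-space move of the TCP to a pose.
- bot.movel(position, rot=None, max_speed=150, threshold=None): straight line of the TCP; rot=None keeps the orientation; max_speed is the mean speed in mm/s. With threshold (N) it stops when the force on the tool has changed by that much, and returns True; else False.
- bot.move_j(angles): joint-space move.
- bot.grip(opening, effort=None): opening from 0.0 (shut) to 1.0 (fully open); effort is the grip in N (None keeps the last); returns when the fingers have stopped.
- bot.dwell(seconds).
- solve_ik(position, orientation): joint angles nearest the present ones, or None.
- bot.get_state(): the state.
- imaging.capture(name): name is "side" or "top"; returns the picture (480x640x3 uint8, blue, green, red); there is no depth.
- imaging.camera_model(name): a dict with "K" (3x3 intrinsics, pixels), "k1" (the pictures are not rectified: a ray, as slopes to the right and down, at radius r is drawn at 1 + k1 r^2 times it, then the intrinsics apply), "position" and "rotation" of the camera in the world. Camera axes: x right, y up, looking along -z (the intrinsics and any distortion apply to the point x, -y, -z); pixel columns grow to the right and rows downward; lengths in mm; the calibration is good to about 2 mm. A picture is of the moment at which its call begins. camera_model takes no time and is no camera call.
A pose or a line that the arm cannot do raises bot.IKError and nothing moves.
- bot.sign_off(): hands the job in, once; it reports no verdict.
The state is a dict: "t": time; "qpos": joint angles; "joint_velocities": joint speeds; "effort": joint torques, N m; "tcp_pos": TCP position; "orientation": TCP orientation; "contact_force": force on the tool from outside, world axes, zero at the start; "wrist_torque": the same for the moment, N m; "opening": opening from 0.0 (shut) to 1.0 (fully open).
Only numpy, scipy, OpenCV 4.12 (cv2) and the standard library are available. Lean on these libraries where they do the work, as an engineer would, in place of code of your own. Each camera call takes 0.05 s, during which the arm holds its last target. There are 200 camera calls.

## Task

The pale green sharpening stone is stored on edge in the wooden rack behind an oil can, a turned wooden mill and a steel lathe centre. First move those three across to the aluminium tray and stand them there, then lift the stone out and seat it on edge, fully down, in the slot of the honing holder, and then put each of the three back upright on the very pad of the rack where it stood. Do not tip any of the three over, and leave the wax jar, the bowl and the gouge alone.

Things in the scene. Friction and masses are not known exactly. Their poses are not given: they have to be found in the camera images.
- oil_can: Copper oil can standing upright, round about its z axis: cylinder 42 mm diameter from 0 to 52 mm height, then a narrow cone spout (14 mm wide at 61 mm) to 74 mm. Origin: centre of its underside, z up. About 0.2 kg. Grip it at 30 to 48 mm height. Starts on one of the rack's three pads.
- mill: Turned pale-wood mill standing upright, round about its z axis: foot 40 mm diameter to 12 mm height, straight body 32 mm diameter from 20 to 74 mm height, rounded top at 84 mm. Origin: centre of its underside, z up. About 0.2 kg. Grip it at 40 to 55 mm height. Starts on one of the rack's three pads.
- centre: Steel lathe centre standing upright, round about its z axis: cylinder 40 mm diameter from 0 to 48 mm height, then a cone to a point at 70 mm. Origin: centre of its underside, z up. About 0.4 kg. Grip it at 30 to 44 mm height. Starts on one of the rack's three pads.
- stone: Pale green flat sharpening stone standing on its long edge: 12 mm thick (its x), 160 mm long (its y), 75 mm high (its z, up). Origin: centre of its lower edge, 12 mm above the table at the start. About 0.3 kg. Grip it across its thickness near the middle, 10 to 20 mm below its top edge. Turned end for end it is the same.
- rack: Fixed wooden rack: board 130 (x) by 270 (y), 12 mm thick. Origin: centre of its underside on the table, z up. Stone slot along y at x = +15 mm, 15 wide, 166 long, between dark rails 10 mm thick, tops 38 mm above the table. In front, at x = -30, y = -90, 0, +90 mm, three grey felt pads 58 mm wide, flush with the board (12 mm up); on each stands one of the three things, within 5 mm of its middle.
- holder: Fixed honing holder: dark steel base 90 (x) by 210 (y), 10 mm thick, pale wooden slot on it. Origin: centre of its underside on the table, z up. Slot along y through the centre: 14.5 wide, 176 long, floor 10 mm above the table, straight walls to 32, then chamfers that widen the mouth to 29 mm at 44 mm above the table; end blocks reach 35. A seated stone's lower edge is 10 mm above the table.
- tray: Fixed low aluminium tray: 270 mm (x) by 130 mm (y), walls 5 mm thick and 12 mm high, floor top 5 mm above the table. Origin: centre of its underside on the table, z up. Room for the three things in a row along its x, about 80 mm apart.
- wax_jar: Bystander, leave alone: amber glass wax jar with a steel cap, 66 mm diameter, 65 mm high. Origin: centre of its underside.
- bowl: Bystander, leave alone: small turned wooden bowl, 100 mm across, 40 mm high. Origin: centre of its underside.
- gouge: Bystander, leave alone: turning gouge lying on the table, about 255 mm long along its x (wooden handle 22 mm thick to -x, steel blade to +x). Origin: at the brass ferrule in its middle, on the table.
Things that resemble listed ones, but are neither listed nor needed, are in the scene too. What is shaped like the mill but black is not meant.

How it is judged:
By the outcome, as a careful person would: the job done as asked, in the order asked, and still so for the second after the job is handed in, with the robot touching nothing.
It also fails if it takes over 131 s, if anything falls off the work surface, if the arm or the gripper's body presses on something with over 40 N, if the wrist force passes 120 N, or if a joint passes its speed limit or range.

## Working session

There is one attempt and no reset: what is moved stays moved. The work goes in short steps, each a Python script; the robot and the scene stay as the last script left them, time stands still between calls to the robot, and variables do not carry over. Pictures are saved under pics/ and viewed, about 12 in all and at most 16, crops included, and the job is handed in when it is done.

```bash
ls; mkdir -p pics; python3 - <<'E'
from bench import bot, imaging
import cv2
for n in("top","side"):
    cv2.imwrite(f"pics/{n}0.png",imaging.capture(n)); print(n,imaging.camera_model(n))
print(bot.get_state())
E
```

```text
pics
top {'K': array([[478.98465304,   0.        , 321.44021701],
       [  0.        , 478.98465304, 238.1589087 ],
       [  0.        ,   0.        ,   1.        ]]), 'k1': -0.10138058316941737, 'position': array([448.25554321,  -9.49779988, 905.18431202]), 'rotation': array([ 1.58435685e-01, -9.26079134e-04, -1.56487392e+00])}
side {'K': array([[445.14037254,   0.        , 325.45041693],
       [  0.        , 445.14037254, 242.81024425],
       [  0.        ,   0.        ,   1.        ]]), 'k1': -0.06224345012671169, 'position': array([450.70419469, 689.70169761, 454.49665601]), 'rotation': array([ 1.0442926 , -0.02581638, -2.94269206])}
{'t': 0.1, 'qpos': array([-1.34221845e+00,  3.26861171e-01, -1.93470558e-01,  1.05197162e+00,
       -1.01082911e-05,  1.43659436e+00]), 'joint_velocities': array([ 0.00042681, -0.00165745,  0.00163182, -0.00052008,  0.00011258,
        0.00086021]), 'effort': array([-7.90807790e-04, -4.44238508e+01,  2.63038445e+01,  7.83600379e-03,
       -1.32754571e-04, -8.77070704e-06]), 'tcp_pos': array([ 195.07314475, -513.7073218 ,  230.58985552]), 'orientation': array([-3.14009783e+00, -1.91620716e-04,  3.62779710e-01]), 'contact_force': array([-0.64534369, -1.03795473, -0.02722459]), 'wrist_torque': array([-0.0243227 , -0.0459342 , -0.02187739]), 'opening': 0.9969986689613298}
```

View pics/top0.png

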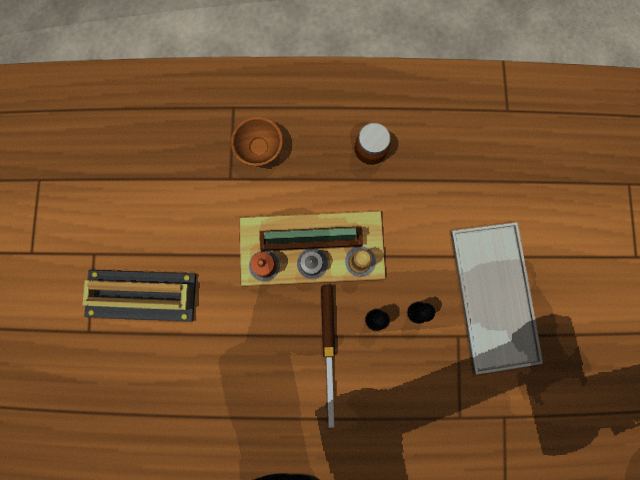

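View pics/side0.png

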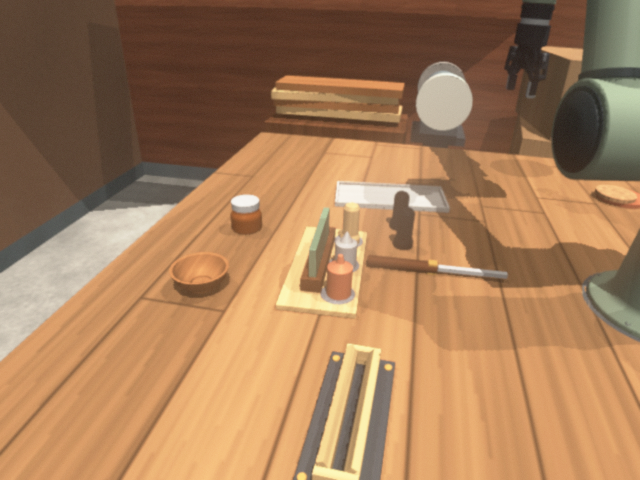

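```bash
cat > h.py <<'E'
import numpy as np, cv2
from scipy.spatial.transform import Rotation as Rn
from bench import bot, solve_ik, imaging
CM={n:imaging.camera_model(n) for n in("top","side")}
def rays(n,px):
    c=CM[n]; D=np.array([c["k1"],0,0,0.]) 
    u=cv2.undistortPoints(np.float64(px).reshape(-1,1,2),c["K"],D).reshape(-1,2)
    d=np.c_[u[:,0],-u[:,1],-np.ones(len(u))]
    return c["position"],Rn.from_euler("xyz",c["rotation"]).apply(d)
def plane(n,px,z):
    p,d=rays(n,px); return p+d*((z-p[2])/d[:,2])[:,None]
def proj(n,P):
    c=CM[n]; q=Rn.from_euler("xyz",c["rotation"]).inv().apply(np.atleast_2d(P)-c["position"])
    q=q*[1,-1,-1]; return cv2.projectPoints(q,np.zeros(3),np.zeros(3),c["K"],np.array([c["k1"],0,0,0.]))[0].reshape(-1,2)
def blob(mask,roi):
    x0,y0,x1,y1=roi; m=np.zeros_like(mask); m[y0:y1,x0:x1]=mask[y0:y1,x0:x1]
    return max(cv2.findContours(m,cv2.RETR_EXTERNAL,cv2.CHAIN_APPROX_NONE)[0],key=cv2.contourArea).reshape(-1,2)
def rect(n,c,z):
    r=cv2.minAreaRect(np.float32(plane(n,c,z)[:,:2]))
    b=cv2.boxPoints(r); e=b[1]-b[0]; f=b[2]-b[1]
    L,S=(e,f) if np.hypot(*e)>np.hypot(*f) else (f,e)
    a=np.arctan2(L[1],L[0])%np.pi
    return np.array(r[0]),a,np.hypot(*L),np.hypot(*S)
E
python3 - <<'E'
from h import *
im=cv2.imread("pics/top0.png"); hsv=cv2.cvtColor(im,cv2.COLOR_BGR2HSV)
H,S,V=cv2.split(hsv)
for p in[(250,225),(374,272),(460,240),(500,300),(520,350),(115,315),(90,272),(310,234),(340,234),(300,120),(262,265),(372,250),(180,290)]: print(p,hsv[p[1],p[0]])
k=np.ones((3,3),np.uint8)
rk=cv2.morphologyEx(cv2.inRange(hsv,(20,60,90),(35,200,255)),cv2.MORPH_OPEN,k)
tr=cv2.morphologyEx(cv2.inRange(hsv,(0,0,40),(180,60,255)),cv2.MORPH_OPEN,k)
hd=cv2.morphologyEx(cv2.inRange(hsv,(0,0,0),(180,110,90)),cv2.MORPH_OPEN,k)
gr=cv2.inRange(hsv,(60,50,60),(95,255,255))
for nm,m,roi,z in(("rack",rk,(225,195,400,300),12),("tray",tr,(440,210,560,385),12),("holder",hd,(70,255,210,335),10),("stone",gr,(250,220,370,255),87)):
    c=blob(m,roi); print(nm,cv2.boundingRect(c),rect("top",c,z))
vis=im[190:390,70:570].copy()
cv2.imwrite("pics/crop1.png",cv2.resize(im[205:295,230:395],None,fx=4.8,fy=4.8,interpolation=cv2.INTER_CUBIC))
E
```

```text
(250, 225) [ 28 113 171]
(374, 272) [ 30 113 171]
(460, 240) [ 43  13 174]
(500, 300) [ 16  18 158]
(520, 350) [30 11 71]
(115, 315) [105  16  64]
(90, 272) [128  16  62]
(310, 234) [ 65  74 117]
(340, 234) [ 64  70 116]
(300, 120) [ 14 181 111]
(262, 265) [  8 187  83]
(372, 250) [ 17 146 126]
(180, 290) [ 18 151 118]
rack (240, 216, 49, 70) (array([567.95031738,  98.16278076]), np.float32(0.03286946), np.float32(130.7115), np.float32(91.70901))
tray (451, 223, 91, 151) (array([ 481.90124512, -339.33401489]), np.float32(0.13636482), np.float32(270.86948), np.float32(132.9883))
holder (85, 270, 111, 52) (array([480.41940308, 333.55743408]), np.float32(1.5453318), np.float32(210.83025), np.float32(89.80002))
stone (264, 229, 92, 10) (array([587.78479004,  11.22355652]), np.float32(1.6235836), np.float32(158.33643), np.float32(11.697202))
```

View pics/crop1.png

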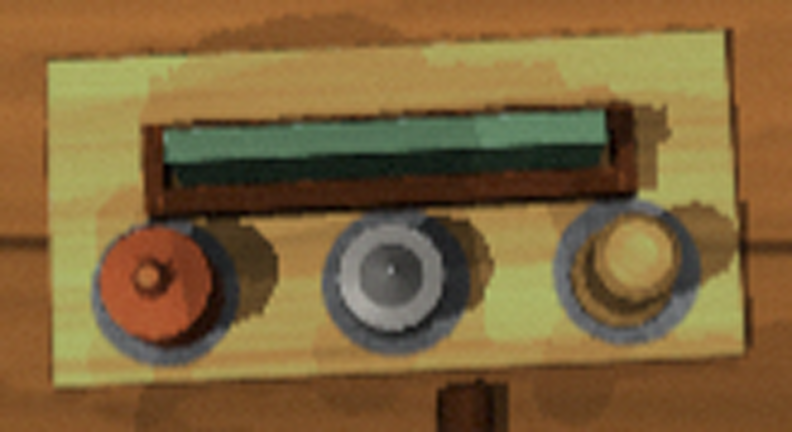

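The crop shows the copper oil can (tip 261,263), the steel centre (tip 311,261) and the pale mill (top 363,257) on the pads. The stone is at (310,234). Possible mix-ups are the two black mill-like pieces at (377,320) and (421,312), which I reject by colour. The gouge handle sits just in front of the rack at (328,290). The tray, holder and stone all measure the right sizes.

```bash
python3 - <<'E'
from h import *
P=plane("top",[(240,217.5),(381.7,211.25),(385.2,278.5),(241,285.4)],12)[:,:2]
c,(w,hh),_=cv2.minAreaRect(np.float32(P)); print("rack",P.mean(0),w,hh, [np.arctan2(*(P[i]-P[j])[::-1])-np.pi/2 for i,j in((0,1),(3,2))])
ps=0.0528; R=np.array([[np.cos(ps),-np.sin(ps)],[np.sin(ps),np.cos(ps)]])
C=P.mean(0)
for n,px,z in(("oil",(261.25,262.7),86),("centre",(311.5,261),82),("mill",(363.3,257.1),92)):
    q=plane("top",[px],z)[0,:2]; print(n,q,"in rack",R.T@(q-C))
print("stone in rack",R.T@(np.array([587.8,11.2])-C))
for n,(x,y) in dict(tray=(481.9,-339.3),holder=(480.4,333.6)).items(): print(n,np.hypot(x,y))
for a in((540,90,200),(540,-90,200),(570,-327,200),(400,-350,200),(480,334,160)):
  for yaw in(0.05,0.05-np.pi/2,.05+np.pi/2): q=solve_ik(a,[np.pi,0,yaw]); print(a,round(yaw,2),None if q is None else np.round(q,2))
E
```

```text
rack [572.44492875   8.22099121] 129.27125549316406 271.24700927734375 [np.float64(0.050909030213876605), np.float64(0.05411744951325326)]
oil [535.74688641  93.84368297] in rack [-32.12812226  87.44012476]
centre [539.71579597   7.45533147] in rack [-32.72392964   0.96270266]
mill [545.81552374 -81.26265388] in rack [-31.31483584 -87.95356164]
stone in rack [15.49089107  2.16448615]
tray 589.3658456341019
holder 584.8701736283019
(540, 90, 200) 0.05 [ 0.03  0.34 -0.25  0.98  0.    3.12]
(540, 90, 200) -1.52 [ 0.03  0.34 -0.25  0.98  0.   -1.59]
(540, 90, 200) 1.62 [ 0.03  0.34 -0.25  0.98  0.    1.55]
(540, -90, 200) 0.05 [-0.3   0.34 -0.25  0.98  0.    2.79]
(540, -90, 200) -1.52 [-0.3   0.34 -0.25  0.98  0.   -1.92]
(540, -90, 200) 1.62 [-0.3   0.34 -0.25  0.98  0.    1.22]
(570, -327, 200) 0.05 [-0.63  0.55  0.07  1.09  0.    2.46]
(570, -327, 200) -1.52 [-0.63  0.55  0.07  1.09  0.   -2.25]
(570, -327, 200) 1.62 [-0.63  0.55  0.07  1.09  0.    0.89]
(400, -350, 200) 0.05 [-0.86  0.32 -0.29  0.96  0.    2.23]
(400, -350, 200) -1.52 [-0.86  0.32 -0.29  0.96  0.   -2.48]
(400, -350, 200) 1.62 [-0.86  0.32 -0.29  0.96  0.    0.66]
(480, 334, 160) 0.05 [ 0.48  0.44 -0.21  0.92  0.   -2.71]
(480, 334, 160) -1.52 [ 0.48  0.44 -0.21  0.92  0.   -1.14]
(480, 334, 160) 1.62 [ 0.48  0.44 -0.21  0.92  0.    2.  ]
```

```bash
cat >> h.py <<'E'
RC=np.array([572.4,8.2]); RA=0.0528; TC=np.array([481.9,-339.3]); TA=0.1364; HC=np.array([480.4,333.6]); HA=-0.0255
def loc(c,a,p): return c+np.array([[np.cos(a),-np.sin(a)],[np.sin(a),np.cos(a)]])@np.array(p)
PICK=dict(oil=(535.7,93.8),centre=(539.7,7.5),mill=(545.8,-81.3))
PAD={k:loc(RC,RA,(-31,y)) for k,y in(("oil",89.5),("centre",0.5),("mill",-89.5))}
SPOT={k:loc(TC,TA,(x,0)) for k,x in(("oil",-80),("centre",0),("mill",80))}
GH=dict(oil=17,centre=15,mill=26)   # TCP height above the thing's underside
UP=150
def O(yaw): return [np.pi,0,yaw-np.pi]
def pick(k,xy,base,yaw,first=False):
    z=base+GH[k]; bot.grip(0.72,40)
    if first: bot.move_ptp([*xy,UP+20],O(yaw))
    else: bot.movel([*xy,UP],O(yaw),max_speed=300)
    hit=bot.movel([*xy,z],max_speed=130,threshold=15)
    bot.grip(0,40); s=bot.get_state(); print(k,"hit",hit,"open",round(s["opening"],3),s["tcp_pos"].round(1),"t",round(s["t"],1))
    return hit
def carry(k,xy,base,yaw):
    p=bot.get_state()["tcp_pos"]; zt=base+GH[k]; top=120+GH[k]
    bot.movel([p[0],p[1],top],max_speed=180)
    bot.movel([*xy,top],O(yaw),max_speed=260)
    bot.movel([*xy,zt+8],max_speed=150); bot.dwell(.15)
    s=bot.get_state(); print("held",round(s["opening"],3))
    hit=bot.movel([*xy,zt-3],max_speed=25,threshold=4)
    print("down",hit,bot.get_state()["tcp_pos"].round(1),"nominal",round(zt,1))
    bot.grip(0.72); bot.movel([*xy,UP],max_speed=200); print("t",round(bot.get_state()["t"],1))
E
python3 - <<'E'
from h import *
if not pick("mill",PICK["mill"],12,RA,True): carry("mill",SPOT["mill"],5,TA)
cv2.imwrite("pics/side1.png",imaging.capture("side"))
E
```

```text
mill hit False open 0.361 [546.4 -81.3  38.8] t 4.0
held 0.363
down True [ 561.6 -328.6   31.8] nominal 31
t 8.4
```

View pics/side1.png

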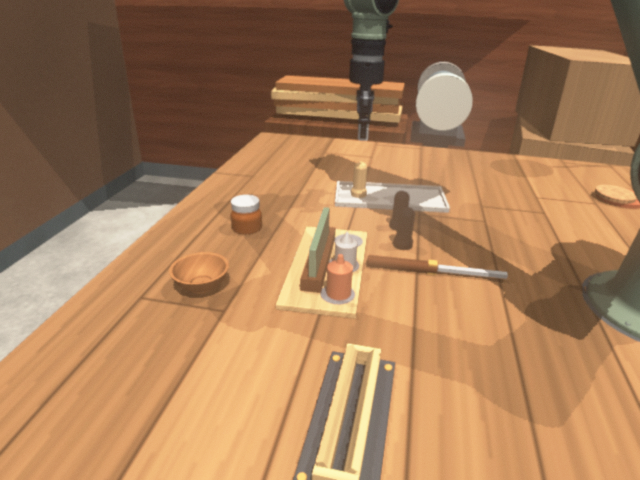

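The mill stands upright in the tray at (360,180), and only 8.4 s have gone by. The centre and the oil can are next.

```bash
python3 - <<'E'
from h import *
for k in("centre","oil"):
    if pick(k,PICK[k],12,RA): break
    carry(k,SPOT[k],5,TA)
bot.movel([480,-150,230],max_speed=300)
im=imaging.capture("top"); cv2.imwrite("pics/top2.png",im)
E
```

```text
centre hit False open 0.458 [540.5   7.6  28.1] t 11.4
held 0.454
down True [ 482.3 -339.8   21.1] nominal 20
t 16.2
oil hit False open 0.478 [536.6  93.9  30.1] t 19.4
held 0.479
down True [ 403.  -350.8   23. ] nominal 22
t 24.6
```

View pics/top2.png

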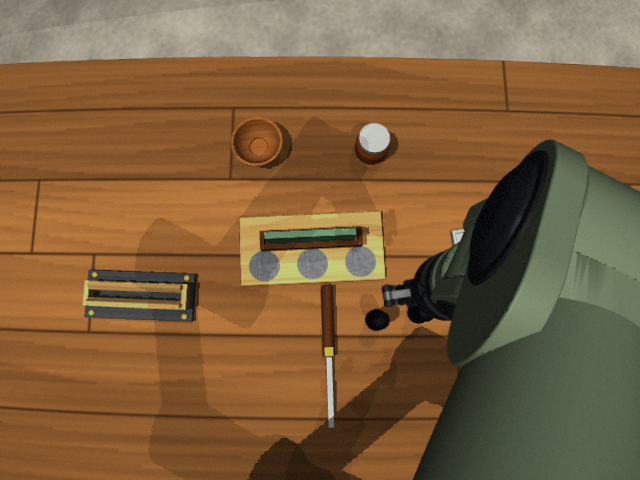

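```bash
python3 - <<'E'
from h import *
im=cv2.imread("pics/top2.png"); hsv=cv2.cvtColor(im,cv2.COLOR_BGR2HSV)
m=cv2.inRange(hsv,(0,0,60),(180,60,200))
for x in(265,312,360):
    c=blob(m,(x-22,247,x+22,283)); q=plane("top",c,12)[:,:2]; (a,r)=cv2.minEnclosingCircle(np.float32(q)); print("pad",np.round(a,1),round(2*r,1))
print({k:v.round(1) for k,v in PAD.items()})
xy=np.array([587.8,11.2]); bot.grip(0.6,60)
bot.movel([*xy,140],O(RA+np.pi/2),max_speed=280)
hit=bot.movel([*xy,53],max_speed=110,threshold=12)
print(hit,bot.get_state()["tcp_pos"].round(1))
if not hit:
    bot.grip(0,80); s=bot.get_state(); print("open",s["opening"],s["contact_force"].round(1))
    bot.movel([*xy,160],max_speed=120); s=bot.get_state(); print("held",s["opening"],s["contact_force"].round(1))
    bot.movel([*HC,160],O(HA+np.pi/2),max_speed=220); 
    bot.movel([*HC,53+53],max_speed=120); bot.dwell(.3)
    s=bot.get_state(); print("held",s["opening"],s["tcp_pos"].round(1),s["orientation"].round(4),s["t"])
    for n in("side","top"): cv2.imwrite(f"pics/{n}3.png",imaging.capture(n))
E
```

```text
pad [538.5  98.1] 57.7
pad [543.5   7.8] 58.2
pad [548.2 -82.1] 57.6
{'oil': array([536.7,  95.9]), 'centre': array([541.4,   7.1]), 'mill': array([546.2, -82.8])}
False [588.4  11.1  53.7]
open 0.12436979497368748 [-0.9 -0.3  5. ]
held 0.12970894036798314 [-0.  -0.1 -3.1]
held 0.12616935930834206 [480.8 333.9 106.8] [-3.1404e+00  7.0000e-04 -1.5963e+00] 32.4583
```

```bash
python3 - <<'E'
import cv2,numpy as np
a=cv2.imread("pics/side3.png"); b=cv2.imread("pics/top3.png")
a=cv2.resize(a[230:480,240:460],(440,500)); b=cv2.resize(b[230:350,60:230],(360,254))
o=np.zeros((500,800,3),np.uint8); o[:,:440]=a; o[:254,440:]=b; cv2.imwrite("pics/c3.png",o)
E
```

```text
(no output)
```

View pics/c3.png

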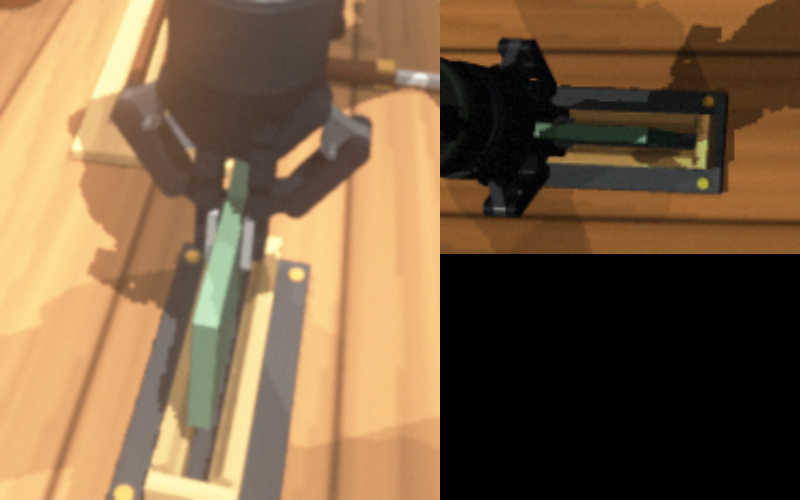

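The stone hangs upright in the grip and lines up with the holder's slot. I'll lower it with force monitoring.

```bash
python3 - <<'E'
from h import *
x,y=HC
hit=bot.movel([x,y,88],max_speed=80,threshold=6)
hit=hit or bot.movel([x,y,47],max_speed=25,threshold=6)
s=bot.get_state(); print(hit,s["tcp_pos"].round(1),s["contact_force"].round(1),s["wrist_torque"].round(2),s["opening"],s["t"])
E
```

```text
True [480.4 333.6  51.8] [-0.   0.9  4.2] [-0.01  0.03  0.05] 0.1326207039297858 34.2333
```

Contact came at 51.8 against 53.7 at the pick. That puts the lower edge 1.9 mm below where it was in the rack (expected 2.0), with almost no side force, so it is seated. I'll release and look.

```bash
python3 - <<'E'
from h import *
bot.grip(0.5); bot.movel([*HC,150],max_speed=120); bot.movel([430,100,200],O(TA),max_speed=280)
for n in("side","top"): cv2.imwrite(f"pics/{n}4.png",imaging.capture(n))
a=cv2.imread("pics/side4.png"); b=cv2.imread("pics/top4.png")
hsv=cv2.cvtColor(b,cv2.COLOR_BGR2HSV); g=blob(cv2.inRange(hsv,(60,50,60),(95,255,255)),(70,255,215,335))
print("stone top z85",rect("top",g,85),bot.get_state()["t"])
a=cv2.resize(a[150:480,240:460],(400,600)); b=cv2.resize(b[200:390,60:580],(400,146)); o=np.zeros((600,800,3),np.uint8); o[:,:400]=a; o[:146,400:]=b; cv2.imwrite("pics/c4.png",o)
E
```

```text
Traceback (most recent call last):
  File "h.py", line 17, in blob
    return max(cv2.findContours(m,cv2.RETR_EXTERNAL,cv2.CHAIN_APPROX_NONE)[0],key=cv2.contourArea).reshape(-1,2)
           ~~~^^^^^^^^^^^^^^^^^^^^^^^^^^^^^^^^^^^^^^^^^^^^^^^^^^^^^^^^^^^^^^^^^^^^^^^^^^^^^^^^^^^^
ValueError: max() iterable argument is empty
```

```bash
python3 - <<'E'
import cv2,numpy as np
a=cv2.imread("pics/side4.png"); b=cv2.imread("pics/top4.png")
o=np.zeros((600,800,3),np.uint8); o[:,:400]=cv2.resize(a[150:480,240:460],(400,600)); o[:300,400:]=cv2.resize(b,(400,300)); cv2.imwrite("pics/c4.png",o)
E
```

```text
(no output)
```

View pics/c4.png

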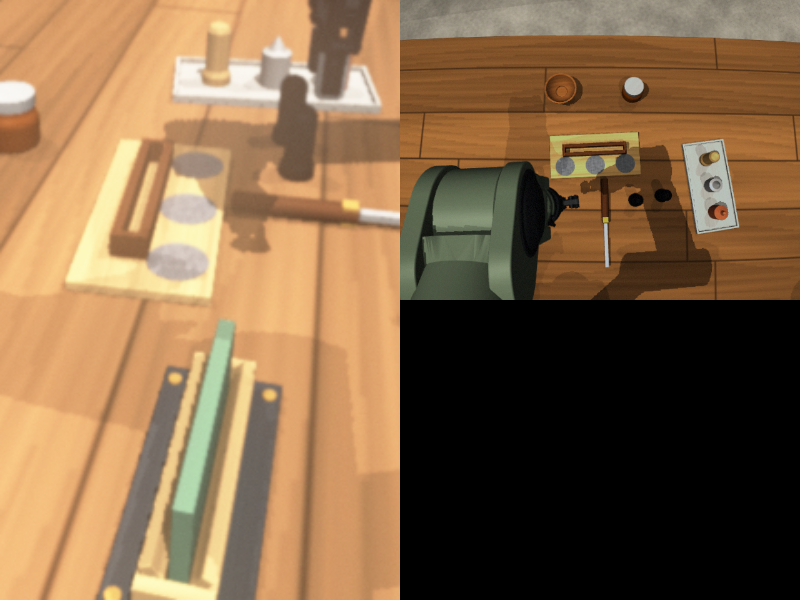

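The stone sits level and centred in the holder's slot. The mill, centre and oil can are upright in the tray, at (710,158), (714,185) and (718,212) in the composite. I'll return them to their own pads at the measured pad centres.

```bash
python3 - <<'E'
from h import *
PADM=dict(oil=(537.7,97.3),centre=(542.5,7.6),mill=(547.2,-82.3))
bot.movel([430,-150,200],max_speed=300)
for k in("oil","centre","mill"):
    if pick(k,SPOT[k],5,TA): break
    carry(k,PADM[k],12,RA)
bot.movel([400,-330,230],max_speed=300)
b=imaging.capture("top"); cv2.imwrite("pics/top5.png",b); a=imaging.capture("side"); cv2.imwrite("pics/side5.png",a)
o=np.zeros((600,800,3),np.uint8); o[:300,:400]=cv2.resize(b,(400,300)); o[:300,400:]=cv2.resize(a,(400,300)); o[300:,:550]=cv2.resize(b[205:295,230:395],(550,300),interpolation=cv2.INTER_CUBIC)
cv2.imwrite("pics/c5.png",o)
E
```

```text
oil hit False open 0.479 [ 403.2 -350.7   23. ] t 40.9
held 0.475
down True [538.3  97.5  30. ] nominal 29
t 46.0
centre hit False open 0.455 [ 482.5 -339.8   21.2] t 49.3
held 0.454
down True [543.1   7.6  28.2] nominal 27
t 54.1
mill hit False open 0.359 [ 561.8 -328.8   32.1] t 57.0
held 0.362
down True [547.8 -82.5  38.9] nominal 38
t 61.4
```

View pics/c5.png

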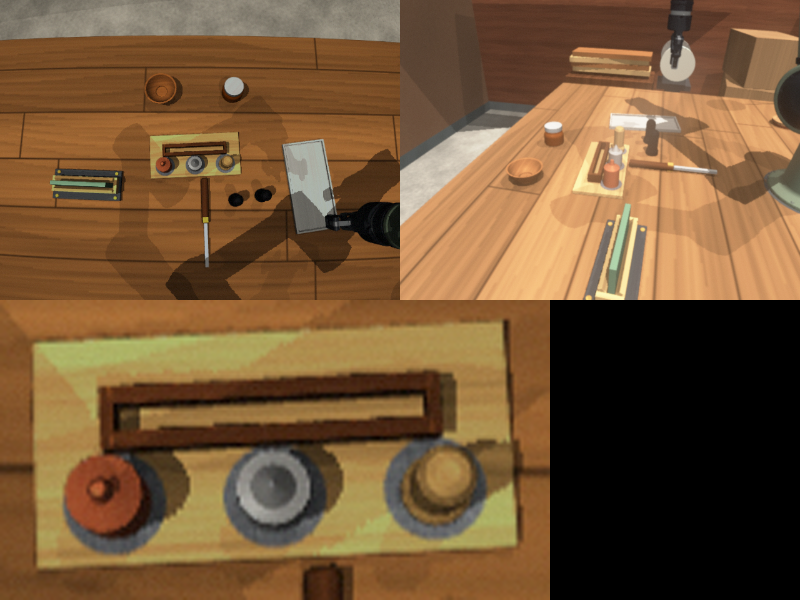

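```bash
python3 - <<'E'
from h import *
for k,px,z,p in(("oil",(259.7,261.7),86,(538.5,98.1)),("centre",(312.2,261.1),82,(543.5,7.8)),("mill",(363.8,256.6),92,(548.2,-82.1))): print(k,(plane("top",[px],z)[0,:2]-p).round(1))
b=cv2.imread("pics/top5.png"); hsv=cv2.cvtColor(b,cv2.COLOR_BGR2HSV); g=blob(cv2.inRange(hsv,(50,40,40),(95,255,255)),(70,255,215,335))
print("stone",rect("top",g,85))
E
```

```text
oil [-1.  -1.5]
centre [-4.  -1.6]
mill [-1.5 -0. ]
stone (array([480.03149414, 333.4508667 ]), np.float32(1.5473363), np.float32(159.68134), np.float32(13.111945))
```

```bash
python3 - <<'E'
from h import *
print(bot.get_state()["t"]); bot.sign_off()
E
```

```text
62.6083
the job is handed in; nothing more can be done
```

The job is done and handed in at 62.6 s of the 131 s allowed. I moved the mill, the centre and the oil can to the tray and seated the stone in the holder. Then I put all three back on their own pads.

- **Stone:** The last look puts its top at (480.0, 333.5), 0.4 mm from the holder's centre. Its direction is within 0.002 rad of the slot. It touched down 1.9 mm lower than in the rack, against 2.0 mm expected, so it is fully down.
- **Three items:** All stand upright on their pads. The oil can and mill measured within 2 mm of the pad middles. The centre measured about 4 mm off in x, well inside its pad, so I left it; that figure rests on a tip pixel I read by eye.
- **Bystanders:** The wax jar, bowl, gouge and the two black mill-like pieces look unmoved in the last pictures.
- **Failed checks:** The first top-view mask for the rack caught only part of the board, so I used its corners instead. One stone check came up empty because the arm was in the way; I repeated it later with a clear view.

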